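# Set out a hinge kit in its nests

### The job

Set out the hinge kit: put the left-hand hinge bracket, the right-hand hinge bracket and the flanged bush each into the blue nest shaped for it, set down without dropping, so that each lies flat on the floor of its own pocket with the bush standing on its flange. The two brackets are mirror images, so mind which L-shaped nest each belongs to. Leave the grease tin and the tea bowl where they stand, and do not push the arm against the two cables that hang in front of the robot.

Things in the scene. Friction and masses are not known exactly. Their poses are not given: they have to be found in the camera images.
- cable_left (a point): point on the olive cable hanging in front of the robot, the left of two; solid, fixed. Its run, x y z in m from the robot's base: (0.22 0.17 0.09), (0.39 0.11 0.23), (0.52 0.01 0.51), (0.56 -0.05 0.70). Tool down and closing sideways, TCP 0.38 m from the base axis and 0.45 m up, the arm swings past behind both. All parts and nests are left of both, on a board with its top at 45 mm.
- cable_right (a point): point on the thin grey cable hanging in front of the robot, the right of two; solid, fixed. Its run, x y z in m from the robot's base: (0.24 -0.18 0.19), (0.39 -0.14 0.27), (0.50 -0.19 0.45), (0.58 -0.27 0.73). Tool down and closing sideways, TCP 0.38 m from the base axis and 0.45 m up, the arm swings past behind both. All parts and nests are left of both, on a board with its top at 45 mm.
- bracket_left: left-hand aluminium hinge bracket: flat L plate 6 mm thick. Origin: underside, middle of its 52 (x) by 68 (y) mm outline; z up. Long leg along y at x 4 to 26 mm; foot 22 mm wide at its +y end reaches to x -26 mm. Seen from above, leg at the top: foot hangs at the left. Grip the knuckle block on the leg: 16 (x) by 30 (y) mm, 6 to 28 mm above the underside, centred at x 15, y 0.
- bracket_right: right-hand aluminium hinge bracket: flat L plate 6 mm thick. Origin: underside, middle of its 52 (x) by 68 (y) mm outline; z up. Long leg along y at x 4 to 26 mm; foot 22 mm wide at its -y end reaches to x -26 mm. Seen from above, leg at the top: foot hangs at the right. Grip the knuckle block on the leg: 16 (x) by 30 (y) mm, 6 to 28 mm above the underside, centred at x 15, y 0.
- bush: turned light-grey steel bush standing on its flange, flange 40 mm across, body 34 mm across, 26 mm high. Origin: centre of the underside, z up; round, so yaw does not matter. Grip across the body. Mass about 0.09 kg.
- nest_left: fixed nest for the left-hand bracket: blue block 74 (x) by 90 (y) mm, rim 12 mm high, with an L-shaped black-floored pocket. Origin: underside, block centre; z up. Floor 3 mm up. Long leg of the L along y at x -3 to 33 mm, foot at its +y end towards -x. The bracket's origin and axes belong over the nest's, with 7 mm of play a side; no other way does it lie flat.
- nest_right: fixed nest for the right-hand bracket: blue block 74 (x) by 90 (y) mm, rim 12 mm high, with an L-shaped black-floored pocket. Origin: underside, block centre; z up. Floor 3 mm up. Long leg of the L along y at x -3 to 33 mm, foot at its -y end towards -x. The bracket's origin and axes belong over the nest's, with 7 mm of play a side; no other way does it lie flat.
- nest_bush: nest for the bush, fixed to the board: a blue round cup 68 mm across outside, 56 mm inside, rim 12 mm high, black floor 3 mm high with a grey disc marked. Origin: underside, centre; z up.
- grease_tin: bystander: blue grease tin, 92 mm across, 46 mm high, loose. Origin: centre of the underside. Leave it where it stands.
- tea_bowl: bystander: small white and blue tea bowl, 87 mm across, 57 mm high, loose. Origin: centre of the underside. Leave it where it stands.

How it is judged:
By the outcome, as a careful person would: the job done as asked, in the order asked, and still so for the second after the job is handed in, with the robot touching nothing.
It also fails if it takes over 77 s, if anything falls off the work surface, if the arm or the gripper's body presses on something with over 40 N, if the wrist force passes 120 N, or if a joint passes its speed limit or range.

### The arm

A 7-joint arm with a two-finger parallel gripper is mounted at the origin on the work surface; the furniture and walls round the work are solid. World frame = base frame: x ahead of the robot, y to its left, z up, the work surface at z = 0. Lengths are in m, angles in rad, forces in N, time in s.
With the tool pointing down it reaches from about 0.4 to 0.875 m from the base axis. Payload 19.3 kg.
Tool frame: the origin (TCP) lies between the finger pads, 19 mm behind the fingertips; this is the grasp point; z points along the fingers, y is the line along which they close (so a half turn about z gives the same grasp; the last joint's range is limited). The gripper opens to 85 mm and grips with 20 to 120 N. Pads are 22 mm wide; open, the fingers measure 114 mm over their backs; the gripper's body (76 mm by 85 mm) begins 54 mm behind the grasp point. The pads swing forward as they close: fully open they stand 13 mm farther back than shut.
Start: joints at [-1.318, 0.521, -0.036, 1.599, 0.021, 1.021, -0.113], TCP at [0.198, 0.593, 0.25] pointing down, gripper open.
Joint ranges: [-2.91, 2.91], [-0.3, 2.13], [-1.5, 1.42], [0.17, 2.43], [-1.26, 4.41], [0.16, 1.93], [-2.52, 2.52]. Speed limits (rad/s): [1.89, 1.89, 2.39, 2.39, 3.01, 3.01, 3.01].

### API

Orientations are given as [roll, pitch, yaw] about the fixed x, y, z axes, in that order (R = Rz(yaw) Ry(pitch) Rx(roll)).
In Python, from workcell import monitor, grab_frame, camera_model, bot gives the robot as it stands.
- The arm moves only by the tool move_arm, never from a script. Its argument "moves" is a list of rows, each a list of 4 numbers: the shift along the world's x, y, z in mm, then the turn about the world's z in rad. A call has 1 to 12 rows; each row is the pose to reach, as a shift and turn from the pose commanded when the call began; what a row does not reach only later rows make up. A row lasts 1/8 s, in which the tool goes at most 62.5 mm and 10.7 degrees, less where a joint would pass 70% of its speed; a pose out of reach is approached as far as the arm can. A call with a gripper value outside its range is refused whole. "gripper" is the opening, from 0 (shut) to 1 (fully open), set as the call begins (left out, the last holds). The fingers move at their own pace and stop on an object; "newtons" is the grip in N (left out, the last holds). Time passes only in rows, so rows that repeat a pose let the fingers close. It gives the time, the measured TCP pose, the force, the opening and the grip force at its end, in the units of the state.
- monitor.observe(): the state, without advancing time (a new reading comes with each control period).
- grab_frame(name): name is "side" or "top" or "wrist"; returns the picture (420x560x3 uint8, blue, green, red); there is no depth.
- camera_model(name): a dict with "vfov" (degrees; the focal length in pixels is half the picture's height over the tangent of half this angle, whatever the lens; pixels are square), "cx", "cy" (the principal point, pixels), "k1" (the pictures are not rectified: a ray, as slopes to the right and down, at radius r is drawn at 1 + k1 r^2 times it, then the intrinsics apply), "R" (3x3) and "t" (3): a world point X has camera coordinates R X + t; the wrist camera has in their place "T_tool_cam" (4x4, takes a point from camera to tool coordinates, whose origin is the TCP and whose axes are the flange's). Camera axes: x right, y down, z forward; pixel columns grow to the right and rows downward; lengths in m; the calibration is good to about 2 mm. A picture is of the moment at which its call begins: read the wrist's pose just before it. camera_model takes no time and is no camera call.
- bot.job_done(): hands the job in; it is judged then, once.
The state is a dict: "clock": time; "qpos": joint angles; "qd": joint speeds; "joint_efforts": joint torques, N m; "position": TCP position; "tool_rot": TCP orientation; "force": force on the tool from outside, world axes, zero at the start; "moment": the same for the moment, N m; "grip_width": finger opening in m; "finger_force": force on a finger pad.
Only numpy, scipy, OpenCV 4.12 (cv2) and the standard library are available. Lean on these libraries where they do the work, as an engineer would, in place of code of your own. Each camera call takes 0.05 s, during which the arm holds its last target. There are 200 camera calls.

## Working session

There is one attempt and no reset: what is moved stays moved. The work goes in short steps, Python scripts to look and compute and a tool call to move; the robot and the scene stay as the last step left them, time stands still between calls to the robot, and variables do not carry over. Pictures are saved under pics/ and viewed, at most 14 in all, crops included, and the job is handed in when it is done.

Besides the shell and the picture viewer there is one more tool, called after "Call:" by a JSON object that holds its "api" and its "payload", one argument or row to a line. move_arm: Moves the arm, as the interface text tells. Its arguments: {"type":"object","properties":{"moves":{"type":"array","items":{"type":"array","items":{"type":"number"}}},"gripper":{"type":"number"},"newtons":{"type":"number"}},"required":["moves"]}

```bash
mkdir -p pics; ls; python3 - <<'E'
from workcell import monitor, grab_frame, camera_model, bot
import cv2
s=monitor.observe();print(s)
for n in("top","side","wrist"):
    cv2.imwrite(f"pics/{n}0.png",grab_frame(n)); print(n,camera_model(n))
E
```

```text
pics
{'clock': 0.0, 'qpos': array([-1.31817389,  0.52201443, -0.0363218 ,  1.59998005,  0.0211973 ,
        1.02108861, -0.11284484]), 'qd': array([ 1.45671171e-03,  1.58416953e-03, -3.42887213e-04,  1.47386110e-03,
        1.91310727e-03, -1.12296606e-03,  1.32258963e-05]), 'joint_efforts': array([ 6.08799946e-04, -9.27097034e+01,  1.98023580e+00, -3.69919503e+01,
        1.78528775e-02,  8.21766676e-03, -4.49898678e-07]), 'position': array([0.19821698, 0.59241762, 0.24943553]), 'tool_rot': array([-3.14048988e+00,  7.84712833e-05,  2.81870868e+00]), 'force': array([-0.95902092, -0.50030971, -0.6431066 ]), 'moment': array([-0.01172623, -0.00570797, -0.02697007]), 'finger_force': 0.0, 'grip_width': 0.08526288549276259}
top {'vfov': 47.08417325749658, 'cx': 278.6830525307958, 'cy': 209.5224485586297, 'k1': -0.14341712768536313, 'R': array([[ 2.87315625e-02, -9.99586881e-01,  7.50888884e-04],
       [-9.79763101e-01, -2.83106078e-02, -1.98148366e-01],
       [ 1.98087765e-01,  4.95741893e-03, -9.80171751e-01]]), 't': array([0.16678593, 0.56760475, 1.2283744 ])}
side {'vfov': 45.88400864153736, 'cx': 283.0424462357612, 'cy': 213.1170158570011, 'k1': -0.12797328569498737, 'R': array([[-0.82844023, -0.55980133, -0.01758554],
       [-0.22976955,  0.36833129, -0.90085405],
       [ 0.5107766 , -0.74226311, -0.43376575]]), 't': array([0.56657509, 0.23342253, 1.2853344 ])}
wrist {'vfov': 67.20885011329241, 'cx': 278.0456956115847, 'cy': 212.46159621552923, 'k1': -0.0303647700802452, 'T_tool_cam': array([[ 2.70488027e-04, -9.55447795e-01, -2.95160020e-01,
         7.51456499e-02],
       [ 9.99999924e-01,  1.75968827e-04,  3.46791475e-04,
         4.04352013e-04],
       [-2.79402188e-04, -2.95160092e-01,  9.55447770e-01,
        -1.24572272e-01],
       [ 0.00000000e+00,  0.00000000e+00,  0.00000000e+00,
         1.00000000e+00]])}
```

View pics/top0.png

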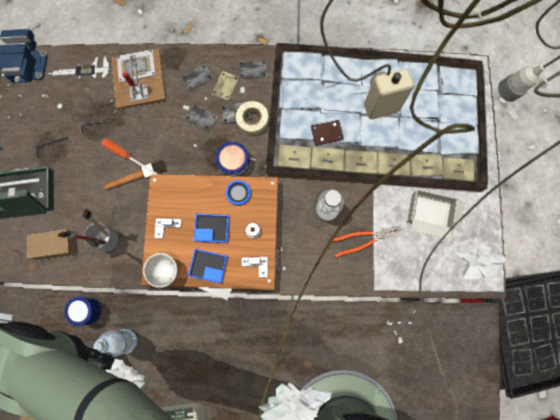

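View pics/side0.png

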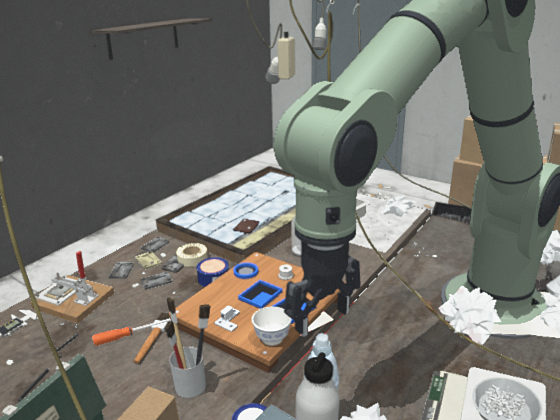

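View pics/wrist0.png

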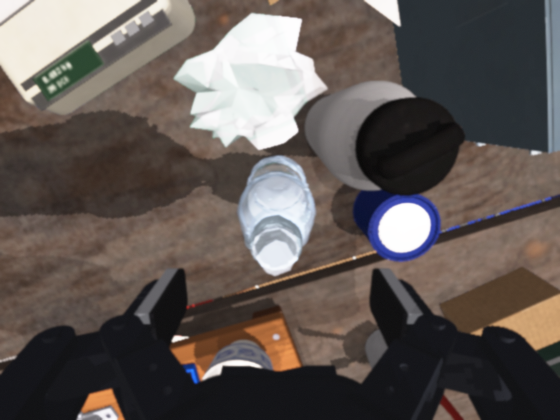

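The top view shows the board at about (145–280, 175–290). On it are nest_bush (238,192), the two L-nests (212,228) and (209,266), the bush (253,230), brackets near (166,228) and (256,266), the bowl (160,269) and the tin (233,157). I'll zoom in on the board.

```bash
cat > h.py <<'E'
import numpy as np, cv2
from scipy.spatial.transform import Rotation as Ro
from workcell import monitor, grab_frame, camera_model, bot
def cam(n,s=None):
    m=camera_model(n); f=210/np.tan(np.radians(m["vfov"])/2)
    if n=="wrist":
        T=np.eye(4);T[:3,:3]=Ro.from_euler("xyz",s["tool_rot"]).as_matrix();T[:3,3]=s["position"]
        W=np.linalg.inv(T@m["T_tool_cam"]);R,t=W[:3,:3],W[:3,3]
    else: R,t=m["R"],m["t"]
    return f,m["cx"],m["cy"],m["k1"],R,t
def w2p(c,X):
    f,cx,cy,k,R,t=c; p=np.atleast_2d(X)@R.T+t; u=p[:,:2]/p[:,2:]
    r2=(u**2).sum(1,keepdims=True); return u*(1+k*r2)*f+[cx,cy]
def p2w(c,px,z):
    f,cx,cy,k,R,t=c; d=(np.atleast_2d(px)-[cx,cy])/f; u=d.copy()
    for _ in range(20): u=d/(1+k*(u**2).sum(1,keepdims=True))
    D=np.c_[u,np.ones(len(u))]@R; C=-R.T@t
    return C+D*((z-C[2])/D[:,2])[:,None]
E
python3 - <<'E'
from h import *
im=cv2.imread("pics/top0.png")[145:295,140:285]
cv2.imwrite("pics/crop1.png",cv2.resize(im,None,fx=4,fy=4,interpolation=cv2.INTER_CUBIC))
c=cam("top")
for n,p,z in [("board",[[147,176],[280,177],[277,290],[143,287]],.045),("nb",[238,192],.05),("nA",[212,228],.057),("nB",[209,266],.057),("bush",[253,230],.07),("bA",[166,228],.05),("bB",[256,266],.05),("bowl",[160,269],.1)]: print(n,p2w(c,p,z).round(3).tolist())
E
```

```text
board [[0.649, 0.549, 0.045], [0.656, 0.182, 0.045], [0.35, 0.181, 0.045], [0.346, 0.536, 0.045]]
nb [[0.609, 0.294, 0.05]]
nA [[0.507, 0.358, 0.057]]
nB [[0.407, 0.361, 0.057]]
bush [[0.503, 0.249, 0.07]]
bA [[0.505, 0.484, 0.05]]
bB [[0.411, 0.238, 0.05]]
bowl [[0.391, 0.48, 0.1]]
```

View pics/crop1.png

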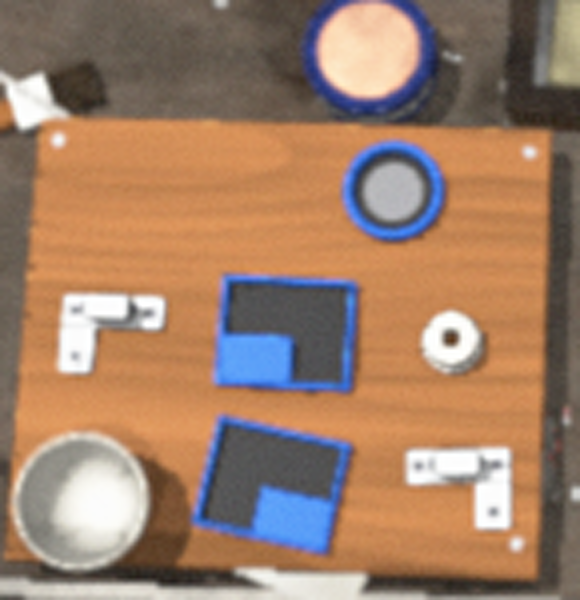

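Bracket at crop (110,330) has its foot at the left, so it is the left-hand one. The one at (460,485) has its foot at the right, so it is the right-hand one. The upper nest (285,332) has its pocket foot at the right, making it nest_right. The lower one (272,485) has its foot at the left, making it nest_left, turned about -0.2 rad. Next I move to a survey pose for a sharper wrist view.

Call:
{"api": "move_arm", "payload": {
  "moves": [
    [20,-20,50,-0.18],
    [60,-60,90,-0.36],
    [105,-105,130,-0.54],
    [150,-145,150,-0.72],
    [195,-190,150,-0.9],
    [235,-225,150,-1.07],
    [262,-252,150,-1.248],
    [262,-252,150,-1.248],
    [262,-252,150,-1.248],
    [262,-252,150,-1.248]
  ],
  "gripper": 0.6,
  "newtons": 40
}}

```text
clock: 1.4
position: [0.4595, 0.3416, 0.3998]
tool_rot: [-3.141, -0.0, 1.573]
force: [0.5, -0.7, 0.4]
grip_width: 0.0513
finger_force: 0.0
```

```bash
python3 - <<'E'
from h import *
import pickle
s=monitor.observe(); im=grab_frame("wrist"); pickle.dump(s,open("s1.pkl","wb"))
cv2.imwrite("pics/wrist1.png",im); cv2.imwrite("pics/wrist1b.png",cv2.resize(im,(800,600),interpolation=cv2.INTER_CUBIC))
print(s["clock"],s["position"],s["tool_rot"],s["qpos"].round(2),s["grip_width"],s["force"])
E
```

```text
1.4 [0.45954641 0.3415964  0.39984983] [-3.14117102e+00 -6.92304635e-05  1.57313589e+00] [-1.    0.33  0.35  1.54 -0.12  1.29 -0.63] 0.05131712727365766 [ 0.53877731 -0.68488774  0.4142962 ]
```

View pics/wrist1b.png

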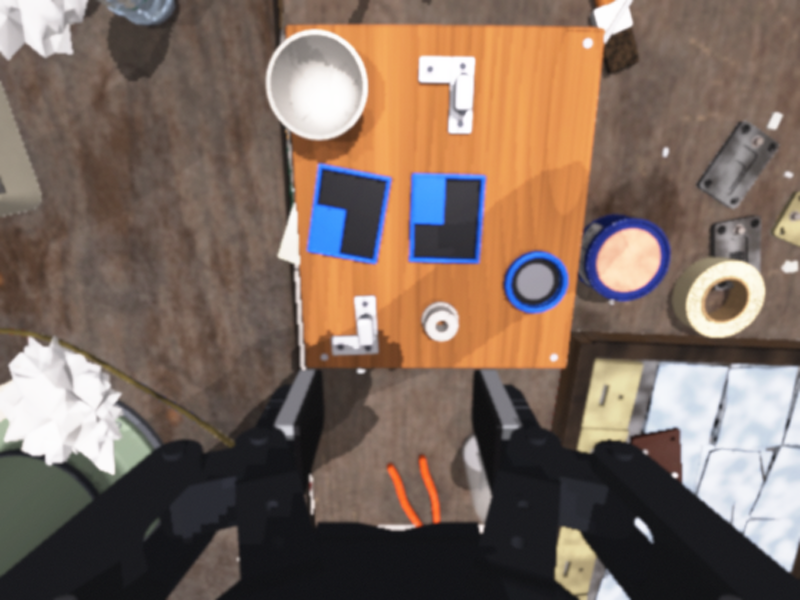

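The wrist view shows everything clearly, in 800x600 pixels: nest_left (349,214), nest_right (447,219), cup (537,282), bush (441,323), bracket_left (452,95) and bracket_right (360,328). I'll fit silhouettes for exact poses.

```bash
cat >> h.py <<'E'
from scipy.optimize import minimize
S=4
def box(x0,x1,y0,y1,z0,z1): return np.array([[x,y,z] for x in(x0,x1) for y in(y0,y1) for z in(z0,z1)])/1000
def cyl(r,z0,z1): a=np.linspace(0,2*np.pi,40); return np.array([[r*np.cos(t),r*np.sin(t),z] for t in a for z in(z0,z1)])/1000
M={"bracket_left":[box(4,26,-34,34,0,6),box(-26,26,12,34,0,6),box(7,23,-15,15,6,28)],
"bracket_right":[box(4,26,-34,34,0,6),box(-26,26,-34,-12,0,6),box(7,23,-15,15,6,28)],
"nest":[box(-37,37,-45,45,0,12)],"bush":[cyl(20,0,4),cyl(17,0,26)],"cup":[cyl(34,0,12)]}
def masks(im):
    hsv=cv2.cvtColor(im,cv2.COLOR_BGR2HSV)
    return {"blue":cv2.inRange(hsv,(100,120,90),(125,255,255)),"white":cv2.inRange(hsv,(0,0,80),(180,75,255))}
def fit(im,c,name,xyz,yaw,win=75):
    white=name.startswith("br") or name=="bush"
    m=masks(im)["white" if white else "blue"]
    if not white:
        cs,_=cv2.findContours(m,cv2.RETR_EXTERNAL,cv2.CHAIN_APPROX_NONE)
        m=cv2.drawContours(m*0,[cv2.convexHull(k) for k in cs if cv2.contourArea(k)>60],-1,255,-1)
    u=w2p(c,xyz)[0].astype(int); w=int(win/1000*c[0]/(c[4]@xyz+c[5])[2]); x0,y0=max(u[0]-w,0),max(u[1]-w,0)
    m=cv2.resize(m[y0:y0+2*w,x0:x0+2*w],None,fx=S,fy=S,interpolation=cv2.INTER_LINEAR)>127
    n,l,st,ce=cv2.connectedComponentsWithStats(m.astype(np.uint8)*255)
    k=min((i for i in range(1,n) if st[i,4]>100*S),key=lambda i:np.hypot(*(ce[i]-[S*(u[0]-x0),S*(u[1]-y0)]))); m=l==k
    def ren(p):
        r=np.zeros(m.shape,np.uint8)
        R=Ro.from_euler("z",p[2]/100).as_matrix()
        for b in M[name]:
            q=(w2p(c,b@R.T+[p[0]/1000,p[1]/1000,xyz[2]])-[x0,y0]+.5)*S-.5
            cv2.fillConvexPoly(r,cv2.convexHull((q*16).astype(np.int32)),1,shift=4)
        return r>0
    cost=lambda p:(ren(p)^m).sum()/m.sum()
    best=None
    for d in(0,4,-4):
        o=minimize(cost,[xyz[0]*1e3,xyz[1]*1e3,yaw*100+d],method="Nelder-Mead",options=dict(initial_simplex=np.array([xyz[0]*1e3,xyz[1]*1e3,yaw*100+d])+np.array([[0,0,0],[8,0,0],[0,8,0],[0,0,8]]),xatol=.05,fatol=1e-5,maxiter=300))
        if best is None or o.fun<best.fun: best=o
    return best.x[:2].round(1),(best.x[2]/100).round(3),round(best.fun,3)
E
python3 - <<'E'
from h import *
import pickle
k=560/800
for cn,f,s in [("wrist","pics/wrist1.png",pickle.load(open("s1.pkl","rb"))),("top","pics/top0.png",None)]:
    c=cam(cn,s); im=cv2.imread(f); cw=cam("wrist",pickle.load(open("s1.pkl","rb")))
    for n,px,yaw in [("bracket_left",(447,95),0),("bracket_right",(356,325),0),("bush",(441,323),0),("nest",(349,214),-.19),("nest",(447,219),0),("cup",(537,282),0)]:
        X=p2w(cw,np.array(px)*k,.05)[0]; X[2]=.045
        print(cn,n,X.round(3),*fit(im,c,n,X,yaw))
E
```

```text
wrist bracket_left [0.508 0.482 0.045] [505.8 482.6] -0.006 0.056
wrist bracket_right [0.414 0.246 0.045] [410.2 244.2] 0.048 0.05
wrist bush [0.509 0.248 0.045] [507.2 252. ] 0.121 0.058
wrist nest [0.41  0.368 0.045] [408.7 367.5] -0.181 0.022
wrist nest [0.511 0.363 0.045] [509.6 363.6] -0.013 0.024
wrist cup [0.612 0.296 0.045] [609.3 296. ] 0.056 0.076
top bracket_left [0.508 0.482 0.045] [505.5 479.7] -0.015 0.082
top bracket_right [0.414 0.246 0.045] [409.2 243.1] 0.029 0.046
top bush [0.509 0.248 0.045] [506.5 251. ] 0.118 0.08
top nest [0.41  0.368 0.045] [407.5 365.7] -0.19 0.043
top nest [0.511 0.363 0.045] [508.5 361.2] -0.026 0.043
top cup [0.612 0.296 0.045] [608.1 294.6] 0.086 0.092
```

Call:
{"api": "move_arm", "payload": {
  "moves": [
    [20,47,-30,0],
    [40,94,-60,-0.01],
    [60,140,-90,-0.01],
    [60,140,-145,-0.01],
    [60,140,-200,-0.01],
    [60,140,-250,-0.01],
    [60,140,-290,-0.01],
    [60,140,-312,-0.01],
    [60,140,-324,-0.01],
    [60,140,-324,-0.01],
    [60,140,-324,-0.01]
  ]
}}

```text
clock: 2.82
position: [0.5209, 0.4812, 0.0774]
tool_rot: [3.14, -0.001, 1.561]
force: [-0.2, 0.3, 0.6]
grip_width: 0.0508
finger_force: 0.0
```

Call:
{"api": "move_arm", "payload": {
  "moves": [
    [0,0,0,0],
    [0,0,0,0],
    [0,0,0,0],
    [0,0,0,0],
    [0,0,0,0]
  ],
  "gripper": 0,
  "newtons": 40
}}

```text
clock: 3.45
position: [0.5206, 0.4809, 0.0768]
tool_rot: [3.141, -0.001, 1.561]
force: [-0.8, -0.3, 6.7]
grip_width: 0.015
finger_force: 40.3
```

Call:
{"api": "move_arm", "payload": {
  "moves": [
    [0,0,15,0],
    [0,0,50,0],
    [0,0,100,0],
    [-25,-30,110,-0.05],
    [-60,-70,110,-0.12],
    [-97,-118,110,-0.173],
    [-97,-118,110,-0.173],
    [-97,-118,90,-0.173],
    [-97,-118,90,-0.173]
  ]
}}

```text
clock: 4.58
position: [0.4232, 0.3628, 0.1659]
tool_rot: [-3.141, 0.001, 1.388]
force: [0.7, 1.3, -1.2]
grip_width: 0.0153
finger_force: 39.3
```

```bash
python3 - <<'E'
from h import *
s=monitor.observe(); im=grab_frame("wrist")
cv2.imwrite("pics/w2.png",im); print(s["clock"],s["position"],s["tool_rot"],s["grip_width"],s["force"])
E
```

```text
4.575 [0.42316601 0.3628185  0.16588995] [-3.14099185e+00  6.07721233e-04  1.38812097e+00] 0.015250415443653045 [ 0.66413907  1.29992323 -1.17671597]
```

View pics/w2.png

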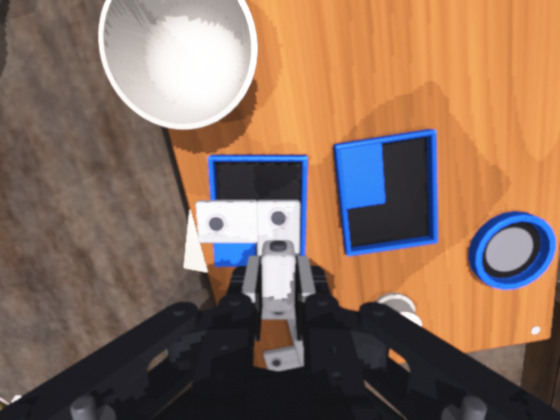

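The bracket is held level and parallel to the nest, with plate corners at (300,201) and (197,203) and nest corners at (209,156) and (307,155). I'll check these numerically.

```bash
python3 - <<'E'
from h import *
s=dict(position=np.array([.42317,.36282,.16589]),tool_rot=np.array([-3.14099,.0006,1.38812])); c=cam("wrist",s)
zt=.16589-.0768+.051
a=p2w(c,[[300,201],[197,203]],zt); b=p2w(c,[[307,155],[209,156]],.057)
R=Ro.from_euler("z",-.183).as_matrix()[:2,:2]
print((a[:,:2]-np.array([[26,34],[-26,34]])/1e3@R.T)*1e3, (b[:,:2]-np.array([[37,45],[-37,45]])/1e3@R.T)*1e3)
E
```

```text
[[408.77760728 366.78020174]
 [409.67190162 365.53734913]] [[408.35242359 368.32163494]
 [410.2486087  367.22648781]]
```

Call:
{"api": "move_arm", "payload": {
  "moves": [
    [0,1,-40,0],
    [0,1,-65,0],
    [0,1,-78,0],
    [0,1,-83,0],
    [0,1,-85,0],
    [0,1,-86,0],
    [0,1,-86,0]
  ]
}}

```text
clock: 5.5
position: [0.4234, 0.3639, 0.0804]
tool_rot: [3.141, -0.001, 1.388]
force: [0.7, -0.1, -1.2]
grip_width: 0.015
finger_force: 39.3
```

Call:
{"api": "move_arm", "payload": {
  "moves": [
    [0,0,-0.7,0],
    [0,0,-1.3,0],
    [0,0,-1.3,0]
  ]
}}

```text
clock: 5.88
position: [0.4234, 0.3639, 0.0797]
tool_rot: [3.142, -0.001, 1.388]
force: [-4.5, -3.1, 18.7]
grip_width: 0.0152
finger_force: 41.9
```

Call:
{"api": "move_arm", "payload": {
  "moves": [
    [0,0,0.5,0],
    [0,0,0.5,0],
    [0,0,0.5,0],
    [0,0,20,0],
    [0,0,60,0],
    [0,0,110,0],
    [0,0,110,0]
  ],
  "gripper": 0.55
}}

```text
clock: 6.75
position: [0.4245, 0.3647, 0.1919]
tool_rot: [3.139, -0.005, 1.388]
force: [0.3, 0.1, 0.1]
grip_width: 0.0471
finger_force: 0.0
```

```bash
python3 - <<'E'
from h import *
s=monitor.observe(); im=grab_frame("wrist")
cv2.imwrite("pics/w3.png",im); print(s["clock"],s["position"],s["tool_rot"],s["grip_width"],s["force"])
E
```

```text
6.75 [0.42448428 0.36469392 0.19192525] [ 3.13885754 -0.00458984  1.3875969 ] 0.04714233311526102 [0.26036959 0.06728524 0.11628242]
```

View pics/w3.png

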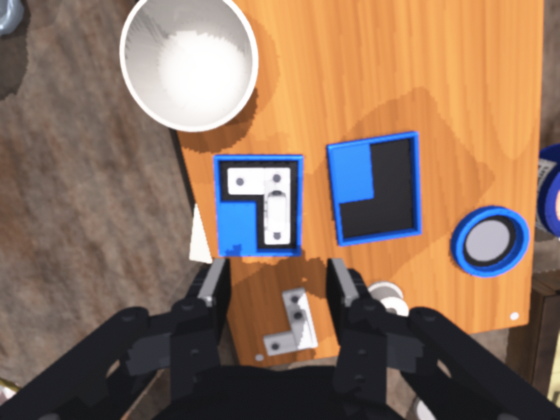

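Bracket_left lies flat in nest_left, centred at (258,205). Next is bracket_right.

Call:
{"api": "move_arm", "payload": {
  "moves": [
    [0,-40,0,0.08],
    [1,-80,0,0.16],
    [2,-120,-10,0.223],
    [2,-120,-30,0.223],
    [2,-120,-60,0.223],
    [2,-120,-85,0.223],
    [2,-120,-103,0.223],
    [2,-120,-112,0.223],
    [2,-120,-113,0.223],
    [2,-120,-113,0.223]
  ]
}}

```text
clock: 8.05
position: [0.4254, 0.2438, 0.076]
tool_rot: [3.141, -0.0, 1.611]
force: [1.0, 0.5, -0.5]
grip_width: 0.0469
finger_force: 0.0
```

Call:
{"api": "move_arm", "payload": {
  "moves": [
    [0,0,0,0],
    [0,0,0,0],
    [0,0,0,0],
    [0,0,0,0],
    [0,0,0,0]
  ],
  "gripper": 0,
  "newtons": 40
}}

```text
clock: 8.68
position: [0.4255, 0.2439, 0.0762]
tool_rot: [3.141, -0.001, 1.611]
force: [-1.5, 0.0, 7.8]
grip_width: 0.0151
finger_force: 39.2
```

Call:
{"api": "move_arm", "payload": {
  "moves": [
    [0,0,15,0],
    [0,0,50,0],
    [0,0,90,0],
    [25,30,90,-0.02],
    [60,72,90,-0.04],
    [99,118,90,-0.055],
    [99,118,90,-0.055],
    [99,118,90,-0.055],
    [99,118,90,-0.055]
  ]
}}

```text
clock: 9.8
position: [0.5239, 0.3609, 0.1663]
tool_rot: [-3.142, 0.0, 1.555]
force: [0.0, -0.4, -1.1]
grip_width: 0.0149
finger_force: 39.7
```

```bash
python3 - <<'E'
from h import *
import pickle
s=monitor.observe(); im=grab_frame("wrist");pickle.dump(s,open("s4.pkl","wb"))
cv2.imwrite("pics/w4.png",im); print(s["clock"],s["position"],s["tool_rot"],s["grip_width"],s["force"])
E
```

```text
9.8 [0.52394394 0.36094636 0.16631773] [-3.14155985e+00  3.88946354e-05  1.55518040e+00] 0.01493080485052618 [ 0.01854412 -0.4195769  -1.05661141]
```

View pics/w4.png

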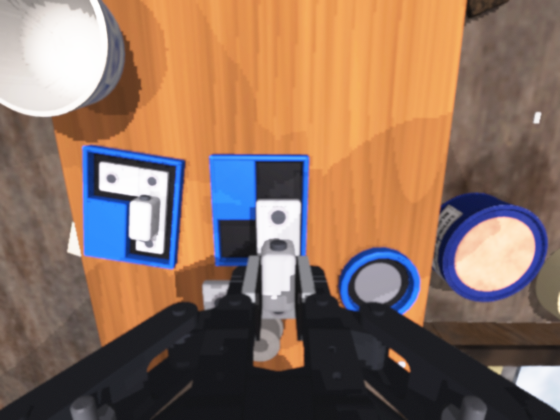

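The leg end of the bracket is at (256,202)–(300,200), and the nest_right corners are at (210,155) and (309,154).

```bash
python3 - <<'E'
from h import *
import pickle
s=pickle.load(open("s4.pkl","rb")); c=cam("wrist",s)
a=p2w(c,[[300,200.5],[256,202]],s["position"][2]-.0762+.051); b=p2w(c,[[309,154],[210,155]],.057)
R=Ro.from_euler("z",-.015).as_matrix()[:2,:2]
print((a[:,:2]-np.array([[26,34],[4,34]])/1e3@R.T)*1e3, (b[:,:2]-np.array([[37,45],[-37,45]])/1e3@R.T)*1e3)
E
```

```text
[[509.16180564 362.79617436]
 [509.55682102 362.03237662]] [[510.09147929 364.52902283]
 [511.34509589 363.84941143]]
```

Call:
{"api": "move_arm", "payload": {
  "moves": [
    [1,2,-40,0],
    [1,2,-65,0],
    [1,2,-78,0],
    [1,2,-83,0],
    [1,2,-85,0],
    [1,2,-86,0],
    [1,2,-86.7,0],
    [1,2,-86.7,0]
  ]
}}

```text
clock: 10.85
position: [0.5254, 0.3639, 0.0793]
tool_rot: [3.141, -0.0, 1.556]
force: [0.7, -0.3, 0.7]
grip_width: 0.0148
finger_force: 39.9
```

Call:
{"api": "move_arm", "payload": {
  "moves": [
    [0,0,-0.6,0],
    [0,0,-0.6,0],
    [0,0,-0.6,0]
  ]
}}

```text
clock: 11.22
position: [0.5254, 0.3638, 0.0793]
tool_rot: [3.141, -0.001, 1.556]
force: [-3.3, -2.1, 11.9]
grip_width: 0.0148
finger_force: 41.4
```

Call:
{"api": "move_arm", "payload": {
  "moves": [
    [0,0,0.4,0],
    [0,0,0.4,0],
    [0,0,0.4,0],
    [0,0,20,0],
    [0,0,60,0],
    [0,0,110,0],
    [0,0,110,0]
  ],
  "gripper": 0.55
}}

```text
clock: 12.1
position: [0.527, 0.3646, 0.1935]
tool_rot: [3.136, -0.005, 1.555]
force: [-0.5, -0.1, -0.6]
grip_width: 0.0468
finger_force: 0.0
```

```bash
python3 - <<'E'
from h import *
import pickle
s=monitor.observe(); im=grab_frame("wrist");pickle.dump(s,open("s5.pkl","wb"))
cv2.imwrite("pics/w5.png",im); print(s["clock"],s["position"],s["tool_rot"],s["grip_width"],s["force"])
E
```

```text
12.1 [0.52697979 0.36456138 0.19348524] [ 3.13632872 -0.00452364  1.55539188] 0.046762810663388776 [-0.49897268 -0.13776509 -0.58662802]
```

View pics/w5.png

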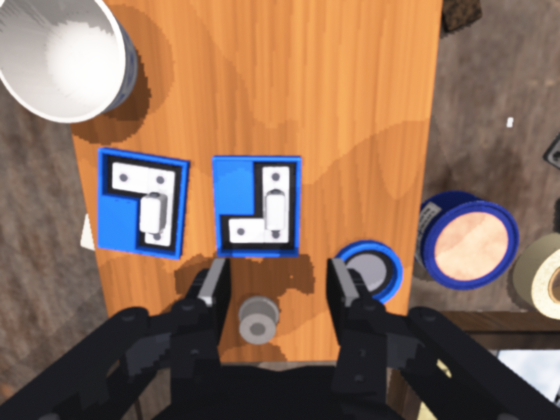

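Both brackets lie flat in their own nests. Now the bush.

Call:
{"api": "move_arm", "payload": {
  "moves": [
    [-6,-40,0,0],
    [-12,-80,0,0],
    [-18,-112,-10,0],
    [-18,-112,-30,0],
    [-18,-112,-55,0],
    [-18,-112,-80,0],
    [-18,-112,-100,0],
    [-18,-112,-110,0],
    [-18,-112,-113,0],
    [-18,-112,-113,0],
    [-18,-112,-113,0]
  ],
  "gripper": 0.65
}}

```text
clock: 13.52
position: [0.5076, 0.2519, 0.076]
tool_rot: [3.141, -0.0, 1.556]
force: [-0.3, -0.1, -0.2]
grip_width: 0.0556
finger_force: 0.0
```

Call:
{"api": "move_arm", "payload": {
  "moves": [
    [0,0,0,0],
    [0,0,0,0],
    [0,0,0,0],
    [0,0,0,0],
    [0,0,0,0]
  ],
  "gripper": 0,
  "newtons": 40
}}

```text
clock: 14.15
position: [0.5074, 0.2518, 0.076]
tool_rot: [3.141, -0.0, 1.556]
force: [-2.1, -0.9, 8.8]
grip_width: 0.0323
finger_force: 39.0
```

Call:
{"api": "move_arm", "payload": {
  "moves": [
    [0,0,15,0],
    [0,0,45,0],
    [15,7,60,0],
    [50,22,60,0],
    [85,37,60,0],
    [102,44,60,0],
    [102,44,60,0],
    [102,44,35,0],
    [102,44,15,0],
    [102,44,7,0],
    [102,44,4,0],
    [102,44,4,0]
  ]
}}

```text
clock: 15.65
position: [0.6095, 0.2957, 0.0798]
tool_rot: [3.141, -0.0, 1.556]
force: [-0.5, -0.5, -0.0]
grip_width: 0.0317
finger_force: 40.2
```

Call:
{"api": "move_arm", "payload": {
  "moves": [
    [0,0,-0.6,0],
    [0,0,-1.2,0],
    [0,0,-1.2,0]
  ]
}}

```text
clock: 16.02
position: [0.6096, 0.2959, 0.0791]
tool_rot: [3.141, -0.001, 1.556]
force: [-2.1, -1.4, 7.8]
grip_width: 0.0318
finger_force: 41.0
```

Call:
{"api": "move_arm", "payload": {
  "moves": [
    [0,0,0.3,0],
    [0,0,0.3,0],
    [0,0,0.3,0],
    [0,0,20,0],
    [0,0,60,0],
    [0,-20,120,0],
    [0,-60,170,0],
    [0,-60,170,0],
    [0,-60,170,0],
    [0,-60,170,0]
  ],
  "gripper": 0.65
}}

```text
clock: 17.27
position: [0.6087, 0.2366, 0.2473]
tool_rot: [-3.14, 0.0, 1.557]
force: [-1.0, 0.5, 0.2]
grip_width: 0.0557
finger_force: 0.0
```

```bash
python3 - <<'E'
from h import *
s=monitor.observe(); im=grab_frame("wrist")
cv2.imwrite("pics/w6.png",im); print(s["clock"],s["position"],s["grip_width"],s["force"],s["finger_force"])
E
```

```text
17.275 [0.60868668 0.23657278 0.24729035] 0.05566305091296118 [-1.00850926  0.52104514  0.20537446] 0.0
```

View pics/w6.png

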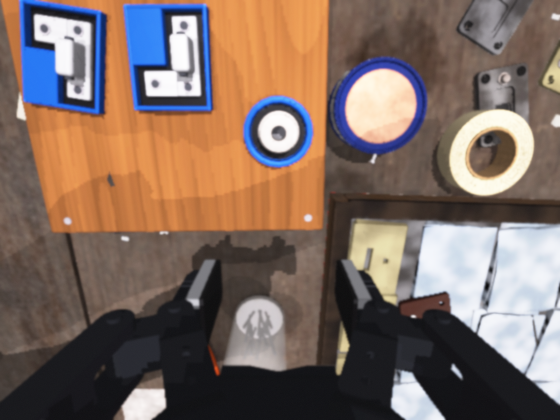

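The bush stands centred in its cup at (279,131). Both brackets lie flat in their nests, and nothing else has moved.

```bash
python3 -c "
from workcell import bot
print(bot.job_done())"
```

```text
the job is handed in; nothing more can be done
None
```

I put the left bracket, the right bracket and the bush in their own nests, in that order, and handed the job in at about 17 s; the last wrist view showed all three seated, with the tin and bowl left untouched.

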